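Load the glue press

ROBOT

A 6-joint arm with a two-finger parallel gripper is mounted at the origin on the work surface. World frame = base frame: x ahead of the robot, y to its left, z up, the work surface at z = 0. Lengths are in mm, angles in degrees, forces in N, time in s.
With the tool pointing down it reaches from about 350 to 725 mm from the base axis. Payload 6 kg.
Tool frame: the origin (TCP) lies where the fingers leave the gripper's body, on its centre line; the fingertips stand 73 mm ahead of it and the grasp point (between the pads) lies 54 mm ahead of it; z points along the fingers, y is the direction in which the jaws open and shut (so a half turn about z gives the same grasp; the last joint's range is limited). The gripper opens to 85 mm and grips with 20 to 120 N. Pads are 22 mm wide; open, the fingers measure 114 mm over their backs; the gripper's body (76 mm by 85 mm) begins 54 mm behind the grasp point. The pads swing forward as they close: fully open they stand 13 mm farther back than shut.
Start: joints at [-50.323, 2.303, 4.859, 0, -92.561, -19.12], TCP at [210.703, -561.771, 303.861] pointing down, gripper open.
Joint ranges: [-146.85, 146.85], [-73.84, 115.35], [-62.03, 85.46], [-188.31, 113.3], [-161.28, -10.13], [-171.36, 171.36]. Speed limits (degrees/s): [147.25, 147.25, 172.46, 180, 180, 180].

INTERFACE

Orientations are given as [roll, pitch, yaw] about the fixed x, y, z axes, in that order (R = Rz(yaw) Ry(pitch) Rx(roll)).
In Python, from rig import arm gives the robot as it stands. The module is installed in compiled form; this text tells all that it offers.
- The arm moves only by the shell command python3 -m handwheel 'ROWS' [FORCE]. ROWS is JSON, a list that holds one entry, the list of rows, each a list of 7 numbers: the shift along the tool's x, y, z as a fraction of full scale, then the turn, a rotation vector about the tool's x, y, z as a fraction of full scale, then the closure in counts, from 0 (fully open) to 255 (shut). A call has 1 to 20 rows; each row shifts and turns the pose as measured when the row begins, along the tool's axes as they then stand; what a row does not reach is not made up. Full scale, the value 1, is 300 mm for a shift and 0.12 rad for a turn. A row lasts 1/10 s, in which the tool goes at most 50 mm and 8.59 degrees, less where a joint would pass 70% of its speed; a pose out of reach is approached as far as the arm can. A call with a number of a shift or a turn outside -1 to 1 is refused whole. A call with a gripper value outside its range is refused whole. The fingers move at their own pace and stop on an object; FORCE is the grip in N (left out, the last holds). Time passes only in rows, so rows that do not move let the fingers close. It gives the time, the measured TCP pose, the force and the opening at its end, in the units of the state.
- arm.read_state(): the state, without advancing time (a new reading comes with each control period).
- arm.get_image(name): name is "side" or "top"; returns a dict with "color" (384x512x3 uint8, red, green, blue), "fx", "fy", "cx", "cy" (pixels), "dist" ([k1, k2, p1, p2, k3] as OpenCV has them; the pictures are not rectified), "cam_to_world" (4x4, takes a point from camera to world coordinates). Camera axes: x right, y down, z forward; pixel columns grow to the right and rows downward; lengths in mm; the calibration is good to about 2 mm. A picture is of the moment at which its call begins. There is no depth.
- arm.sign_off(): hands the job in, once; it reports no verdict.
The state is a dict: "time": time; "joint_pos": joint angles; "joint_vel": joint speeds; "joint_torque": joint torques, N m; "tcp_pos": TCP position; "eef_rot": TCP orientation; "ft_force": force on the tool from outside, world axes, zero at the start; "torque": the same for the moment, N m; "grip_width": opening from 0.0 (shut) to 1.0 (fully open).
Only numpy, scipy, OpenCV 4.12 (cv2) and the standard library are available. Lean on these libraries where they do the work, as an engineer would, in place of code of your own. Each camera call takes 0.05 s, during which the arm holds its last target. There are 200 camera calls.

TASK

A bag base is glued up on its aluminium pressing plate, with a loose wooden pressing block standing on it. Push the plate by its edges along the press table and in under the raised platen, between the guides, until it is fully home against both back stops, with the block riding along upright where it stands, then take the hand away. Only slide the plate, do not lift or tip it, never touch the block, and leave everything else where it is.

Things in the scene. Friction and masses are not known exactly. Their poses are not given: they have to be found in the camera images.
- press: bench screw press, grey, fixed. Bed and loading table are one flat slab, top 20 mm above the bench, 290 mm wide (y), from x = -315 to +85 mm in the press frame. Origin on the bench under the spindle; x axis: loading direction, away from the robot; z up. Columns 28 mm thick at x = 0, y = +-118 mm; crosshead 58 mm deep at 213 to 247 mm; spindle head and a bar along y up to 330 mm
- guides_mouth (a point): middle of the mouth of the two side guides on the bed (slippery white plastic strips, 7 mm high): x = -60 mm in the press frame, clear width 155 mm there, narrowing to 127 mm at x = -14 mm and then straight (128 mm) to x = +45 mm
- back_stops (a point): on the bed, midway between the two back stops (14 mm high, at y = +-36 mm), at their front faces: x = +50 mm in the press frame. The plate's leading edge rests here when home
- platen: the raised pressing platen, fixed for this job: steel slab 90 (x) by 190 (y) mm centred on the spindle, with a yoke on top. Origin: centre of its underside, 47 mm above the bed, only 4 mm more than the top of the block
- plate: loose aluminium plate, 170 (x) by 120 (y) by 8 mm, 0.35 to 0.7 kg, lying skewed and off-centre on the loading table. Origin: centre of its underside; +x: its leading edge, towards the press. A brown fibreboard bag base, 84 by 108 by 4 mm, is fixed on it around x = +38 mm. When home the origin is at x = -35 mm, y = 0 +-4 mm in the press frame, axes parallel
- rear_edge (a point): middle of the plate's rear edge (robot side), at half its thickness, 85 mm behind its origin. The rear 81 mm of the plate are bare metal; its rear 75 mm stick out in front of the platen when home. Sliding it takes about 3 to 6 N; pushed by two fingertips on this edge the plate turns square to them, about the edge, so its middle swings sideways
- block: loose beech pressing block with a cork sole, 56 (x) by 88 (y) by 31 mm, about 0.14 kg, standing on the fibreboard at about x = +38 mm of the plate, held by friction only (its top is 43 mm above the bed). Origin: centre of its underside
- pot_a: colour pot, 41 mm across, 33 mm high, white lid, standing on a front corner of the loading table, left (y about +115 mm in the press frame). Leave alone. Origin: centre of its underside
- pot_b: another colour pot, same size, on the bench right of the press table. Leave alone
- pot_c: another colour pot, same size, on the bench left of the press table. Leave alone
- tape: roll of yellow tape lying flat, 96 mm across, 24 mm high, on the bench left of the press. Leave alone
- solvent_a: white solvent bottle with steel cap, 62 mm across, 130 mm high, on the bench right of the press. Leave alone
- solvent_b: second such bottle, behind the first. Leave alone
- roller: seam roller with wooden handle, 150 mm long, lying on the bench on the left. Leave alone
- spare_block: smaller spare wooden block, 50 by 70 by 30 mm, on the bench on the right. Leave alone
Mind the look-alikes: they are no part of the job. Of the things like the plate, leave any that is turquoise; of the rest the larger one is meant.

How it is judged:
By the outcome, as a careful person would: the job done as asked, in the order asked, and still so for the second after the job is handed in, with the robot touching nothing.
It also fails if it takes over 64 s, if anything falls off the work surface, if the arm or the gripper's body presses on something with over 40 N, if the wrist force passes 120 N, or if a joint passes its speed limit or range.

## Working session

There is one attempt and no reset: what is moved stays moved. The work goes in short steps, Python scripts to look and compute and a shell command to move; the robot and the scene stay as the last step left them, time stands still between calls to the robot, and variables do not carry over. Pictures are saved under pics/ and viewed, about 8 in all and at most 12, crops included, and the job is handed in when it is done.

```bash
mkdir -p pics
cat > h.py <<'E'
import numpy as np, cv2, json
from rig import arm
def snap(n,tag):
    d=arm.get_image(n); cv2.imwrite(f'pics/{tag}.png',cv2.cvtColor(d['color'],cv2.COLOR_RGB2BGR)); 
    np.savez(f'{tag}.npz',**{k:np.array(v) for k,v in d.items()}); return d
def load(tag): return dict(np.load(f'{tag}.npz'))
def K(d): return np.array([[d['fx'],0,d['cx']],[0,d['fy'],d['cy']],[0,0,1.]],float)
def w(d,px,z):
    u=cv2.undistortPoints(np.array(px,float).reshape(-1,1,2),K(d),np.array(d['dist'],float)).reshape(-1,2)
    T=np.array(d['cam_to_world'],float); r=np.c_[u,np.ones(len(u))]@T[:3,:3].T; o=T[:3,3]
    return o+r*((z-o[2])/r[:,2])[:,None]
def p(d,X):
    T=np.linalg.inv(np.array(d['cam_to_world'],float))
    return cv2.projectPoints(np.array(X,float).reshape(-1,1,3),cv2.Rodrigues(T[:3,:3])[0],T[:3,3],K(d),np.array(d['dist'],float))[0].reshape(-1,2)
E
python3 - <<'E'
from h import *
a=snap('top','t0');b=snap('side','s0')
print(a['cam_to_world'],a['fx'],b['cam_to_world'],b['fx'],arm.read_state())
for t in('t0','s0'): cv2.imwrite(f'pics/{t}b.png',cv2.resize(cv2.imread(f'pics/{t}.png'),(800,600),interpolation=2))
E
```

```text
[[-2.32082152e-03 -9.94841594e-01  1.01414082e-01  3.70263841e+02]
 [-9.99995557e-01  2.49859395e-03  1.62594755e-03 -7.47879184e+00]
 [-1.87095286e-03 -1.01409858e-01 -9.94842973e-01  1.35468590e+03]
 [ 0.00000000e+00  0.00000000e+00  0.00000000e+00  1.00000000e+00]] 448.0474219783974 [[ 9.03403970e-01 -3.11858071e-01  2.94288652e-01  2.52901355e+01]
 [-4.28464655e-01 -6.83293865e-01  5.91208536e-01 -9.61684923e+02]
 [ 1.67124769e-02 -6.60192424e-01 -7.50910551e-01  1.28911966e+03]
 [ 0.00000000e+00  0.00000000e+00  0.00000000e+00  1.00000000e+00]] 496.86653484339064 {'time': 0.1, 'joint_pos': array([-5.03244060e+01,  2.33480967e+00,  4.80696362e+00, -2.30810229e-02,
       -9.25612536e+01, -1.91191408e+01]), 'joint_vel': array([ 0.09796811, -0.01903853,  0.11051129,  0.12591307,  0.07754276,
       -0.03000016]), 'joint_torque': array([-3.37496829e-03, -3.69341898e+01,  3.48285520e+01,  6.95173457e+00,
       -4.53124332e-03, -4.44919621e-07]), 'tcp_pos': array([ 210.68373654, -561.59843829,  302.97328308]), 'eef_rot': array([ 1.79908263e+02, -7.39546641e-03, -1.59442527e+02]), 'ft_force': array([-0.08705694,  0.09520997,  0.12087262]), 'torque': array([-0.01059639,  0.00065125, -0.00978559]), 'grip_width': 1.000100645917976}
```

View pics/t0b.png

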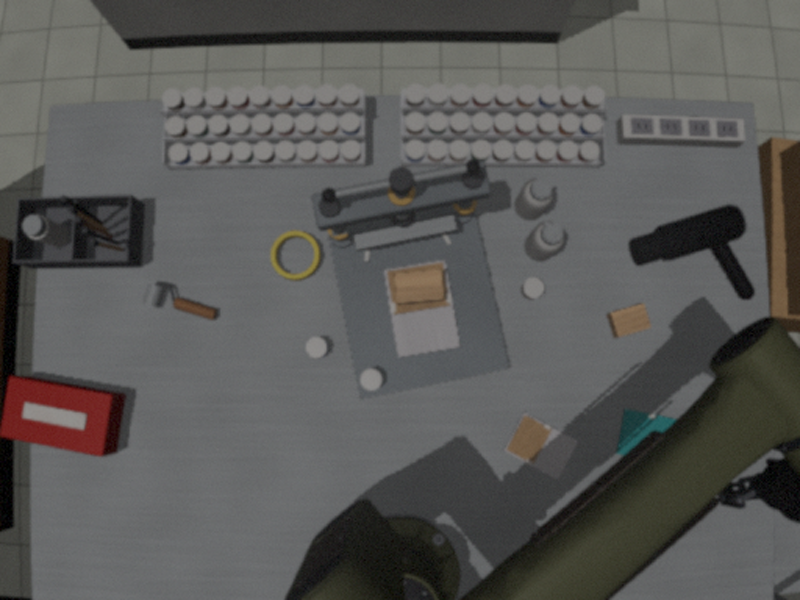

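View pics/s0b.png

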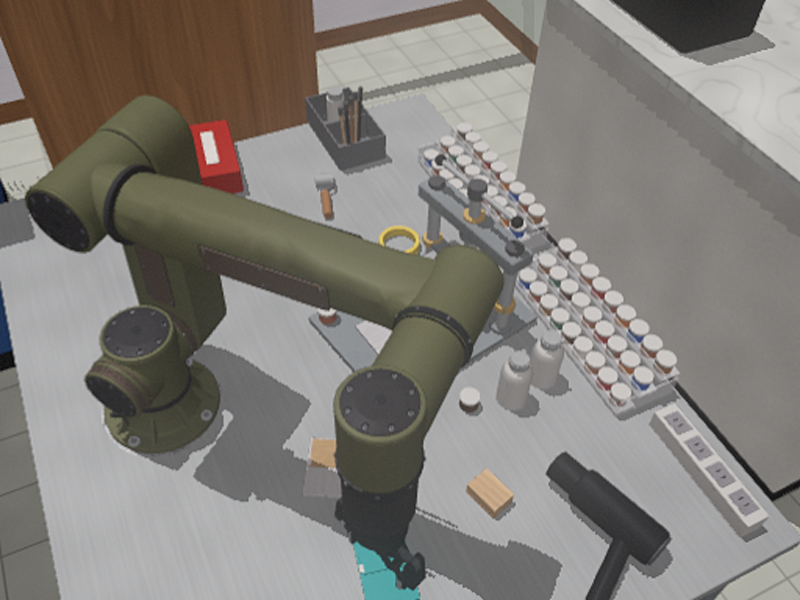

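The top view (800×600) shows three plate-like things. One is a silver plate with a block on the loading table (425,310), one is a smaller silver plate with fibreboard on the bench (540,445), and one is turquoise (645,430). The first fits: it isn't turquoise, it's larger than the bench one, and it lies on the loading table. I'll confirm it in an enlarged crop.

Run:
```python
from h import *
im=cv2.imread('pics/t0.png')[90:265,190:340]
im=cv2.convertScaleAbs(im,alpha=1.7)
cv2.imwrite('pics/c0.png',cv2.resize(im,None,fx=3.4,fy=3.4,interpolation=2));
```

```text
(no output)
```

View pics/c0.png

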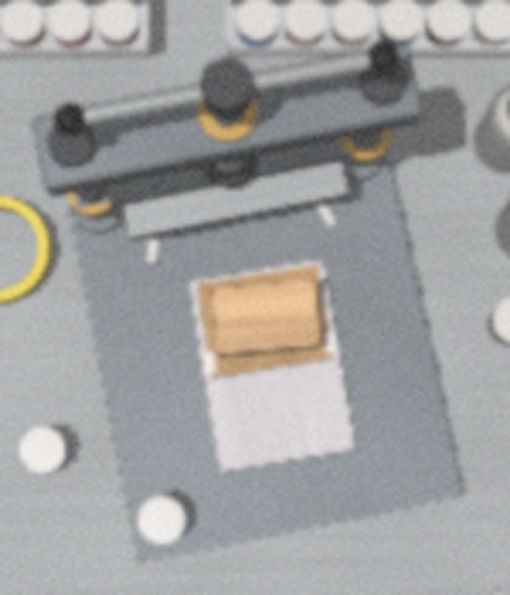

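```bash
cat >> h.py <<'E'
from scipy.optimize import least_squares
def se2(q,P):
    c,s=np.cos(q[2]),np.sin(q[2]); P=np.asarray(P,float)
    return np.c_[q[0]+c*P[:,0]-s*P[:,1],q[1]+s*P[:,0]+c*P[:,1],P[:,2]]
def refine(d,q,edges,z,rng=2.5,it=4):
    "edges: list of (a,b) 2D segments in body frame at height z"
    g=cv2.GaussianBlur(cv2.cvtColor(d['color'],cv2.COLOR_RGB2GRAY),(0,0),.7).astype(np.float32)
    P=[];N=[]
    for a,b in edges:
        a,b=np.array(a,float),np.array(b,float);t=(b-a)/np.linalg.norm(b-a)
        for s in np.linspace(.08,.92,25): P.append([*(a+s*(b-a)),z]);N.append([-t[1],t[0],0])
    P=np.array(P);N=np.array(N);o=np.arange(-rng,rng+.01,.25)
    for _ in range(it):
        u=p(d,se2(q,P));v=p(d,se2(q,P+N))-u;v/=np.linalg.norm(v,axis=1)[:,None]
        S=u[:,None]+v[:,None]*o[None,:,None]
        I=cv2.remap(g,S[...,0].astype(np.float32),S[...,1].astype(np.float32),cv2.INTER_LINEAR)
        G=np.abs(np.gradient(I,axis=1))**2; off=(G*o).sum(1)/G.sum(1); tgt=u+v*off[:,None]
        f=lambda q:((p(d,se2(q,P))-tgt)*v).sum(1)
        r=least_squares(f,q,loss='soft_l1',x_scale=[10,10,.05]);q=r.x
    return q,np.sqrt(np.mean(f(q)**2)),np.array_split(f(q0:=q),len(edges))
def fit(d,px,B,q0=(480,0,0)):
    px=np.array(px,float);r=least_squares(lambda q:(p(d,se2(q,B))-px).ravel(),q0,x_scale=[10,10,.05]);return r.x,r.fun.reshape(-1,2)
PLE=[((-85,60),(-85,-60)),((-85,60),(-8,60)),((-85,-60),(-8,-60)),((85,60),(85,-60))]
def rel(Q,q):
    c,s=np.cos(Q[2]),np.sin(Q[2]);dx,dy=q[0]-Q[0],q[1]-Q[1]
    return np.array([c*dx+s*dy,-s*dx+c*dy,np.degrees(q[2]-Q[2])])
E
python3 - <<'E'
from h import *
d=load('t0'); C=lambda L:np.array(L)/3.4+[190-.35,90-.35]
px=C([(222,469),(353,448),(191,283),(322,263)])
W=w(d,px,28);print(W[:,:2].round(1),[np.linalg.norm(W[i]-W[j]).round(1) for i,j in((0,1),(2,3),(0,2),(1,3))])
q,f=fit(d,px,[(-85,60,28),(-85,-60,28),(85,60,28),(85,-60,28)]);print('plate',q,f.round(1).tolist())
q,e,r=refine(d,q,PLE,28);print('plate',q[:2].round(1),np.degrees(q[2]),e,[x.mean().round(2) for x in r])
pp=C([(140,560),(464,492)])
W=w(d,pp,20);print(W[:,:2],np.linalg.norm(W[0]-W[1]))
Q,f=fit(d,pp,[(-315,145,20),(-315,-145,20)],(700,0,0.2));print('press',Q,f)
PRE=[((-315,85),(-315,-145)),((-260,145),(-40,145)),((-315,-145),(-60,-145))]
Q,e,r=refine(d,Q,PRE,20);print('press',Q[:2].round(1),np.degrees(Q[2]),e,[x.mean().round(2) for x in r])
print('guide pred crop',((p(d,se2(Q,[(-60,80,27),(-60,-80,27)]))-[190-.35,90-.35])*3.4).round())
print('rel',rel(Q,q)); np.savez('pose.npz',Q=Q,q=q)
bl=C([(214,285),(320,272),(218,355),(322,346)]);print('block top',w(d,bl,63)[:,:2].round(1))
print('pot_a',rel(Q,[*w(d,C([(162,519)]),53)[0,:2],0]))
# reach of pushing positions
for x in(-165,-135,-120):print(x,se2(Q,[(x,0,0)]))
E
```

```text
[[ 415.6    4.7]
 [ 433.6 -109.5]
 [ 579.3   31.7]
 [ 596.8  -83.8]] [np.float64(115.6), np.float64(116.9), np.float64(165.9), np.float64(165.3)]
plate [ 5.06379474e+02 -3.92429221e+01  1.57773712e-01] [[-0.7, 0.9], [0.8, 0.6], [-0.5, -0.5], [0.4, -1.0]]
plate [507.5 -38.2] 9.293987771914303 0.19777375109492154 [np.float64(-0.05), np.float64(0.16), np.float64(-0.16), np.float64(0.05)]
[[ 336.62513477   76.41935948]
 [ 394.90233189 -207.40357143]] 289.74417650574446
press [ 6.74327084e+02 -2.13649291e+00  2.02515146e-01] [[-0.0417067   0.00846433]
 [ 0.04211422 -0.00917355]]
press [670.9  -1.9] 11.863620548873458 0.6347820953022997 [np.float64(-0.01), np.float64(-0.71), np.float64(0.67)]
guide pred crop [[155. 265.]
 [331. 228.]]
rel [-167.36505912   -1.93539691   -2.56963278]
block top [[571.9  11. ]
 [583.  -80. ]
 [511.6   7.6]
 [519.1 -81.2]]
pot_a [-280.40132825  117.74618634  -11.86362055]
-165 [[509.4032143  -35.86031781   0.        ]]
-135 [[538.76240577 -29.69283236   0.        ]]
-120 [[553.4420015  -26.60908964   0.        ]]
```

The crop confirms it: a bare silver plate with fibreboard and block. Its rear corners are at crop (222,469) and (353,448), and its sides come out near the 170×120 given. It sits about 2 mm off-centre and skewed by -2.6° relative to the press. Next I turn the jaws square to the press and move above the spot behind the rear edge.

```bash
python3 -m handwheel '[[[0,0,0,0,0,0.64,40],[0,0,0,0,0,0.64,40],[-0.08,0.127,0,0,0,0,40],[-0.08,0.127,0,0,0,0,40],[-0.08,0.127,0,0,0,0,40],[-0.08,0.127,0,0,0,0,40],[-0.08,0.127,0,0,0,0,40],[-0.08,0.127,0,0,0,0,40],[-0.08,0.127,0,0,0,0,40],[-0.08,0.127,0,0,0,0,40],[-0.08,0.127,0,0,0,0,40],[-0.08,0.127,0,0,0,0,40],[-0.08,0.127,0,0,0,0,40],[-0.08,0.127,0,0,0,0,40],[0,0,0,0,0,0,40]]]' 20
cat >> h.py <<'E'
def tool(target=None):
    s=arm.read_state();Z=np.load('pose.npz');Q=Z['Q'];t=s['tcp_pos']
    print('t',round(s['time'],2),'tcp',t.round(1),'rot',s['eef_rot'].round(2),'F',s['ft_force'].round(1),'grip',round(s['grip_width'],3))
    print('press-frame tcp',rel(Q,[t[0],t[1],np.radians(s['eef_rot'][2]+180)]).round(2))
    if target is not None:
        from scipy.spatial.transform import Rotation as R
        g=se2(Q,[target])[0];M=R.from_euler('xyz',s['eef_rot'],degrees=True)
        print('tool shift mm',(M.inv().apply(g-t)).round(1),'/300',(M.inv().apply(g-t)/300).round(3))
        G=R.from_euler('xyz',[180,0,np.degrees(Q[2])-180],degrees=True)
        print('turn/0.12',((M.inv()*G).as_rotvec()/.12).round(3))
E
python3 - <<'E'
from h import *
tool((-284,0,150))
E
```

```text
time: 1.6
tcp_pos: [406.8, -37.3, 296.3]
eef_rot: [179.0, -0.3, -168.8]
ft_force: [0.0, -0.0, -0.5]
grip_width: 0.845
t 1.6 tcp [406.8 -37.3 296.3] rot [ 179.04   -0.33 -168.85] F [ 0.  -0.  -0.5] grip 0.845
press-frame tcp [-265.75   19.7    -0.71]
tool shift mm [ 17.2 -22.4 146. ] /300 [ 0.057 -0.075  0.487]
turn/0.12 [ 0.14  -0.047 -0.104]
```

```bash
python3 -m handwheel '[[[0.02,-0.025,0,0.07,-0.024,-0.05,40],[0.02,-0.025,0,0.07,-0.024,-0.05,40],[0.017,-0.025,0,0,0,0,40],[0,0,0.1,0,0,0,40],[0,0,0.1,0,0,0,40],[0,0,0.1,0,0,0,40],[0,0,0.1,0,0,0,40],[0,0,0.08,0,0,0,40],[0,0,0,0,0,0,40]]]'
python3 - <<'E'
from h import *
tool((-284,0,105))
E
```

```text
time: 2.5
tcp_pos: [390.1, -75.6, 148.7]
eef_rot: [-179.8, 0.3, -168.9]
ft_force: [-0.7, -0.8, 0.1]
grip_width: 0.846
t 2.5 tcp [390.1 -75.6 148.7] rot [-179.84    0.31 -168.89] F [-0.7 -0.8  0.1] grip 0.846
press-frame tcp [-289.95  -14.36   -0.75]
tool shift mm [-5.5 14.6 43.6] /300 [-0.018  0.049  0.145]
turn/0.12 [-0.024  0.046 -0.11 ]
```

```bash
python3 -m handwheel '[[[-0.01,0.025,0.05,-0.012,0.023,-0.11,40],[-0.01,0.025,0.05,0,0,0,40],[0,0,0.045,0,0,0,40],[0,0,0,0,0,0,40],[0,0,0,0,0,0,40]]]'
python3 - <<'E'
from h import *
tool((-284,0,96))
snap('top','t1');b=snap('side','s1')
a=p(b,se2(np.load('pose.npz')['Q'],[(-270,0,30)]))[0];print(a)
im=cv2.imread('pics/s1.png');x,y=int(a[0]),int(a[1]);x0=max(0,x-100);y0=max(0,y-75)
cv2.imwrite('pics/s1c.png',cv2.resize(im[y0:y0+150,x0:x0+200],None,fx=4,fy=4,interpolation=2));print(x0,y0)
E
```

```text
time: 3.0
tcp_pos: [394.5, -61.7, 107.3]
eef_rot: [-179.9, 0.5, -168.3]
ft_force: [-0.4, -0.3, -0.1]
grip_width: 0.844
t 3.0 tcp [394.5 -61.7 107.3] rot [-179.86    0.52 -168.3 ] F [-0.4 -0.3 -0.1] grip 0.844
press-frame tcp [-2.8276e+02 -1.7100e+00 -1.7000e-01]
tool shift mm [ 1.4  1.7 11.3] /300 [0.005 0.006 0.038]
turn/0.12 [-0.021  0.075 -0.025]
[232.63879641 221.46637984]
132 146
```

View pics/s1c.png

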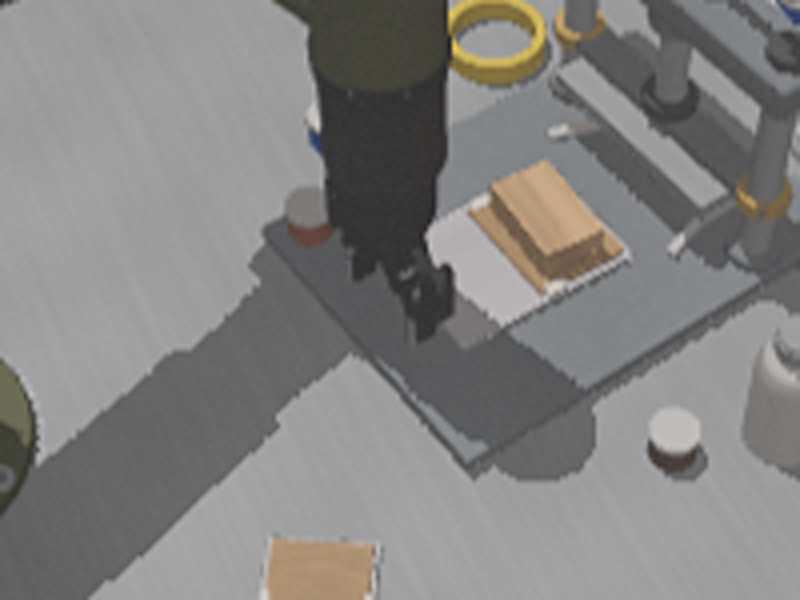

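Gripper is behind the rear edge and clear of it (right finger tip about (420,335) in the crop, rear right plate corner (463,345)). The block is upright. I'll descend and feel for the table.

```bash
python3 -m handwheel '[[[0,0.004,0.03,0,0.04,0,40],[0,0,0.015,0,0.035,0,40],[0,0,0,0,0,0,40]]]'
for i in 1; do python3 -m handwheel '[[[0,0,0.01,0,0,0,40],[0,0,0,0,0,0,40]]]'; done; python3 -m handwheel '[[[0,0,0.008,0,0,0,40],[0,0,0,0,0,0,40]]]'
```

```text
time: 3.4
tcp_pos: [394.9, -60.4, 94.0]
eef_rot: [-179.9, 0.1, -168.3]
ft_force: [-0.3, -0.1, 0.1]
grip_width: 0.844
time: 3.6
tcp_pos: [394.9, -60.4, 90.6]
eef_rot: [-179.9, 0.1, -168.3]
ft_force: [0.2, 0.2, 1.1]
grip_width: 0.842
time: 3.8
tcp_pos: [395.0, -60.4, 88.1]
eef_rot: [-179.9, 0.1, -168.3]
ft_force: [-0.5, 0.2, 0.2]
grip_width: 0.842
```

```bash
for i in 1; do python3 -m handwheel '[[[0,0,0.008,0,0,0,40],[0,0,0,0,0,0,40]]]'; done; python3 -m handwheel '[[[0,0,0.007,0,0,0,40],[0,0,0,0,0,0,40]]]'
```

```text
time: 4.0
tcp_pos: [395.1, -60.4, 85.7]
eef_rot: [-179.9, 0.1, -168.3]
ft_force: [-0.1, -0.8, -0.1]
grip_width: 0.845
time: 4.2
tcp_pos: [395.6, -60.4, 84.7]
eef_rot: [-179.8, 0.2, -168.3]
ft_force: [0.5, -0.3, 1.0]
grip_width: 0.847
```

```bash
python3 -m handwheel '[[[0,0,0.007,0,0,0,40],[0,0,0,0,0,0,40]]]'
```

```text
time: 4.4
tcp_pos: [396.2, -60.3, 84.9]
eef_rot: [-179.8, 0.3, -168.2]
ft_force: [-0.6, 0.3, 0.3]
grip_width: 0.839
```

```bash
python3 -m handwheel '[[[0,0,-0.006,0,0.02,0,40],[-0.012,0,0,0,0,0,40],[-0.012,0,0,0,0,0,40],[-0.012,0,0,0,0,0,40],[-0.01,0,0,0,0,0,40],[-0.008,0,0,0,0,0,40],[0,0,0,0,0,0,40]]]'
python3 - <<'E'
from h import *
tool((-264,0,86.5))
E
```

```text
time: 5.1
tcp_pos: [412.9, -56.9, 85.5]
eef_rot: [-179.8, -0.0, -168.3]
ft_force: [-1.5, -0.6, 1.0]
grip_width: 0.842
t 5.1 tcp [412.9 -56.9  85.5] rot [-1.7981e+02 -3.0000e-02 -1.6827e+02] F [-1.5 -0.6  1. ] grip 0.842
press-frame tcp [-2.6374e+02 -7.7000e-01 -1.3000e-01]
tool shift mm [ 0.3  0.8 -1. ] /300 [ 0.001  0.003 -0.003]
turn/0.12 [-0.027 -0.005 -0.02 ]
```

```bash
python3 -m handwheel '[[[-0.01,0,-0.004,0,0,0,40],[-0.01,0,0,0,0,0,40],[-0.01,0,0,0,0,0,40],[-0.01,0,0,0,0,0,40],[-0.01,0,0,0,0,0,40],[-0.01,0,0,0,0,0,40]]]'
python3 - <<'E'
from h import *
tool((-131,0,86.5))
snap('top','t2');snap('side','s2')
d=load('t2');Q=np.load('pose.npz')['Q']
r=se2(Q,[(-164,2,0)])[0]
q,e,rr=refine(d,[r[0],r[1],Q[2]-.01],[((85,60),(85,-60)),((-40,60),(70,60)),((-40,-60),(70,-60))],28);print(rel(Q,q),e,[x.mean().round(2) for x in rr])
im=cv2.convertScaleAbs(cv2.imread('pics/t2.png')[90:265,190:340],alpha=1.7)
A=cv2.resize(im,None,fx=3.2,fy=3.2,interpolation=2)
cv2.imwrite('pics/t2c.png',A)
E
```

```text
time: 5.7
tcp_pos: [426.2, -56.4, 85.6]
eef_rot: [-179.6, -1.1, -168.4]
ft_force: [-8.8, -0.5, 5.3]
grip_width: 0.844
t 5.7 tcp [426.2 -56.4  85.6] rot [-179.57   -1.08 -168.43] F [-8.8 -0.5  5.3] grip 0.844
press-frame tcp [-250.62   -3.05   -0.29]
tool shift mm [-119.6    3.6   -3.2] /300 [-0.399  0.012 -0.011]
turn/0.12 [-0.062 -0.158 -0.042]
[-157.33135976   -0.32595807    0.64672363] 0.48875748355966475 [np.float64(0.0), np.float64(0.35), np.float64(-0.43)]
```

View pics/t2c.png

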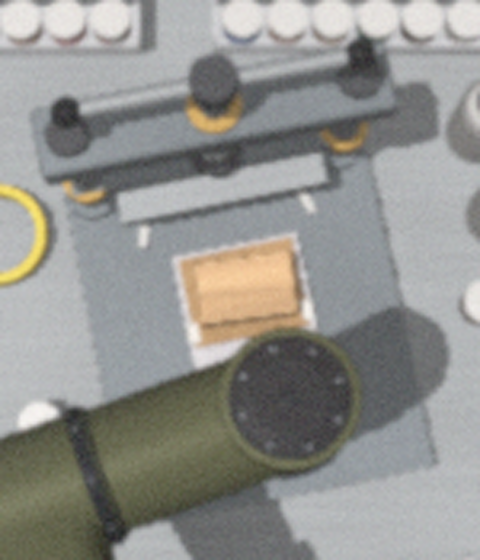

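The plate moved straight (leading edge now at about crop (180,255)–(295,235)), square within 1° and centred to 1 mm, with the block in place. I'll continue, correcting the small tilt and drift.

```bash
python3 -m handwheel '[[[0,0.003,-0.006,-0.02,-0.1,-0.02,40],[-0.01,0.003,-0.003,-0.02,-0.05,-0.02,40],[-0.014,0.003,-0.001,0,-0.03,0,40],[-0.014,0.003,-0.001,0,-0.03,0,40],[-0.014,0.002,-0.001,0,-0.03,0,40],[-0.014,0.002,0,0,-0.03,0,40],[-0.014,0.002,0,0,-0.03,0,40],[-0.014,0.002,0,0,-0.03,0,40]]]'
python3 - <<'E'
from h import *
tool((-131,0,86.5))
E
```

```text
time: 6.6
tcp_pos: [453.3, -44.2, 87.1]
eef_rot: [-179.9, 1.0, -168.2]
ft_force: [-2.9, -0.8, -1.8]
grip_width: 0.842
t 6.6 tcp [453.3 -44.2  87.1] rot [-179.9     1.02 -168.17] F [-2.9 -0.8 -1.8] grip 0.842
press-frame tcp [-2.2165e+02  3.3900e+00 -3.0000e-02]
tool shift mm [-90.6  -3.3   2.2] /300 [-0.302 -0.011  0.007]
turn/0.12 [-0.015  0.148 -0.005]
```

```bash
python3 -m handwheel '[[[-0.013,-0.002,0,0,0.04,0,40],[-0.013,-0.002,0,0,0.03,0,40],[-0.013,-0.002,0,0,0,0,40],[-0.013,-0.002,0,0,0,0,40],[-0.013,-0.001,0,0,0,0,40],[-0.013,-0.001,0,0,0,0,40],[-0.013,0,0,0,0,0,40],[-0.013,0,0,0,0,0,40]]]'
python3 - <<'E'
from h import *
tool((-131,0,86.5))
snap('top','t3')
d=load('t3');Q=np.load('pose.npz')['Q']
im=cv2.convertScaleAbs(cv2.imread('pics/t3.png')[90:265,190:340],alpha=1.7)
cv2.imwrite('pics/t3c.png',cv2.resize(im,None,fx=3.4,fy=3.4,interpolation=2))
E
```

```text
time: 7.4
tcp_pos: [487.3, -40.1, 87.1]
eef_rot: [-179.9, 0.5, -168.1]
ft_force: [-3.1, -1.6, -1.6]
grip_width: 0.844
t 7.4 tcp [487.3 -40.1  87.1] rot [-179.92    0.47 -168.13] F [-3.1 -1.6 -1.6] grip 0.844
press-frame tcp [-187.55    0.39    0.  ]
tool shift mm [-56.5  -0.4   1.1] /300 [-0.188 -0.001  0.004]
turn/0.12 [-0.012  0.068  0.   ]
```

View pics/t3c.png

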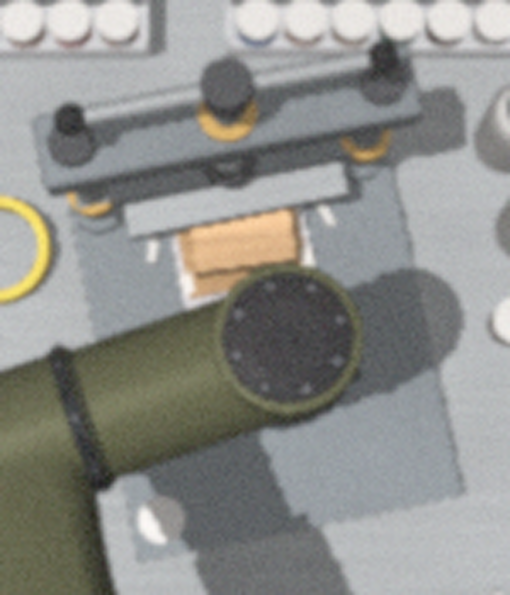

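The plate is passing between the guides. The block spans crop x 180–300 and the guide tips are at 151 and 328, so it's centred. Next come the last 55 mm, slowing and watching the force.

```bash
python3 -m handwheel '[[[-0.013,0,0,0,0.03,0,40],[-0.013,0,0,0,0.02,0,40],[-0.013,0,0,0,0,0,40],[-0.013,0,0,0,0,0,40],[-0.013,0,0,0,0,0,40],[-0.012,0,0,0,0,0,40],[-0.01,0,0,0,0,0,40],[-0.01,0,0,0,0,0,40]]]'
python3 - <<'E'
from h import *
tool((-131,0,86.5))
E
```

```text
time: 8.25
tcp_pos: [518.3, -33.7, 87.4]
eef_rot: [-179.9, 0.1, -168.1]
ft_force: [-4.3, -2.2, -0.7]
grip_width: 0.842
t 8.25 tcp [518.3 -33.7  87.4] rot [-1.7989e+02  9.0000e-02 -1.6814e+02] F [-4.3 -2.2 -0.7] grip 0.842
press-frame tcp [-155.83    0.25    0.  ]
tool shift mm [-24.8  -0.3   0.9] /300 [-0.083 -0.001  0.003]
turn/0.12 [-0.015  0.013  0.   ]
```

```bash
python3 -m handwheel '[[[-0.01,0,0,0,0,0,40],[-0.01,0,0,0,0,0,40],[-0.01,0,0,0,0,0,40],[-0.01,0,0,0,0,0,40],[-0.008,0,0,0,0,0,40],[-0.008,0,0,0,0,0,40]]]'
python3 -m handwheel '[[[-0.008,0,0,0,0,0,40],[-0.008,0,0,0,0,0,40]]]'
```

```text
time: 8.85
tcp_pos: [536.2, -30.0, 87.4]
eef_rot: [-179.9, 0.1, -168.1]
ft_force: [-3.7, -0.3, 0.6]
grip_width: 0.843
time: 9.05
tcp_pos: [541.4, -28.9, 87.4]
eef_rot: [-179.9, 0.1, -168.1]
ft_force: [-2.4, -0.1, -1.3]
grip_width: 0.842
```

```bash
for i in 1; do python3 -m handwheel '[[[-0.007,0,0,0,0,0,40],[-0.007,0,0,0,0,0,40]]]'; done; python3 -m handwheel '[[[-0.007,0,0,0,0,0,40]]]'; python3 -m handwheel '[[[-0.007,0,0,0,0,0,40]]]'
```

```text
time: 9.25
tcp_pos: [545.7, -28.0, 87.4]
eef_rot: [-179.9, 0.1, -168.1]
ft_force: [-10.1, -0.7, 1.2]
grip_width: 0.845
time: 9.35
tcp_pos: [546.2, -28.0, 87.2]
eef_rot: [-179.9, -0.3, -168.1]
ft_force: [-19.7, -0.2, 8.8]
grip_width: 0.844
time: 9.45
tcp_pos: [546.5, -27.9, 87.2]
eef_rot: [-179.9, -0.6, -168.2]
ft_force: [-16.5, 0.4, 8.0]
grip_width: 0.843
```

The force rose to about 20 N and the advance stopped where the stops should be, so the plate is home. I'll back off straight, then up, and look.

```bash
python3 -m handwheel '[[[0.01,0,0,0,0,0,40],[0.03,0,0,0,0,0,40],[0.05,0,0,0,0,0,40],[0.06,0,0,0,0,0,40],[0,0,-0.05,0,0,0,40],[0,0,-0.12,0,0,0,40],[0,0,-0.15,0,0,0,40],[0,0,-0.15,0,0,0,40],[0,0,-0.15,0,0,0,40],[0,-0.15,-0.05,0,0,0,40],[0,-0.15,0,0,0,0,40],[0,-0.15,0,0,0,0,40],[0,-0.15,0,0,0,0,40],[0,-0.15,0,0,0,0,40],[0,-0.15,0,0,0,0,40],[0,-0.15,0,0,0,0,40],[0,0,0,0,0,0,40]]]'
python3 - <<'E'
from h import *
tool()
d=snap('top','t4');snap('side','s4');Q=np.load('pose.npz')['Q']
r=se2(Q,[(-33,0,0)])[0]
q,e,rr=refine(d,[r[0],r[1],Q[2]],[((-85,60),(-85,-60)),((-82,60),(-60,60)),((-82,-60),(-60,-60))],28);print('plate rel',rel(Q,q),e,[x.mean().round(2) for x in rr])
A=cv2.convertScaleAbs(cv2.imread('pics/t4.png')[100:260,195:335],alpha=1.7)
b=load('s4');c=p(b,se2(Q,[(-60,0,40)]))[0].astype(int);B=cv2.imread('pics/s4.png')[c[1]-60:c[1]+60,c[0]-60:c[0]+60]
A=cv2.resize(A,(394,450),interpolation=2);B=cv2.resize(B,(400,450),interpolation=2);cv2.imwrite('pics/f4.png',np.hstack([A,B]))
E
```

```text
time: 11.15
tcp_pos: [577.7, -356.3, 323.3]
eef_rot: [-178.9, 2.7, -167.6]
ft_force: [-0.4, 1.1, -1.4]
grip_width: 0.841
t 11.15 tcp [ 577.7 -356.3  323.3] rot [-178.94    2.65 -167.57] F [-0.4  1.1 -1.4] grip 0.841
press-frame tcp [-164.05 -327.66    0.57]
plate rel [-33.0610322    1.39868925  -0.07923791] 0.14580386938933443 [np.float64(0.0), np.float64(0.12), np.float64(-0.12)]
```

View pics/f4.png

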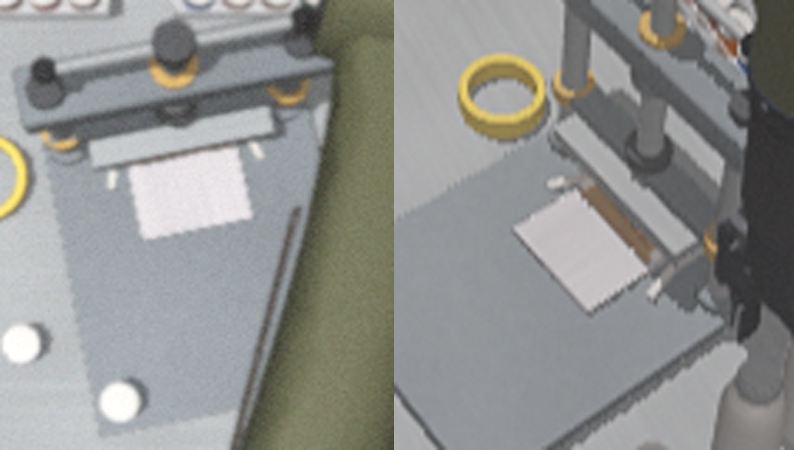

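```bash
python3 -m handwheel '[[[0,0,0,0,0,0,40],[0,0,0,0,0,0,40],[0,0,0,0,0,0,40]]]' && python3 -c "
from rig import arm
print(arm.read_state()['ft_force'],arm.sign_off())"
```

```text
time: 11.55
tcp_pos: [578.1, -350.5, 328.7]
eef_rot: [-178.7, 3.1, -167.2]
ft_force: [-1.0, 0.2, -0.2]
grip_width: 0.839
the job is handed in; nothing more can be done
[-0.9806168   0.19040416 -0.1655758 ] None
```

The plate is home under the platen, and I handed the job in at 11.6 s. I pushed it by its rear edge with two fingertips until it stopped hard against the stops, then backed the hand off and lifted it clear.

**Position:** The last camera fit puts the plate at x = -33 mm, y = +1.4 mm and 0.1° skew in the press frame, against a nominal x of -35 mm and y of 0 ±4 mm.

**Disagreement:** My two fits of the press's own x position differ by about 3 mm, so the camera alone can't confirm contact to the millimetre. I relied on the force instead: it rose from about 4 N to a peak of about 20 N and the advance stopped. Both fingers were square to the edge, but I didn't check the two stops separately.

**Block:** I never touched it. It was upright and in place going under the platen's edge, and nothing scraped or snagged on the way in. It is hidden under the platen in the final pictures, so I couldn't see it at home.

**Other things:** Pot_a, pot_c and the tape look unmoved in the final crop. I didn't recheck the other items, but my planned moves kept well away from them. The hand was touching nothing at the end, with about 1 N at the wrist.

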